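Unclamp the welded test piece and hold it up level

ROBOT

A 6-joint arm with a two-finger parallel gripper is mounted at the origin on the work surface. World frame = base frame: x ahead of the robot, y to its left, z up, the work surface at z = 0. Lengths are in m, angles in rad, forces in N, time in s.
With the tool pointing down it reaches from about 0.35 to 0.975 m from the base axis. Payload 17.4 kg.
Tool frame: the origin (TCP) lies at the very end of the fingers, on their centre line; the grasp point (between the pads) lies 19 mm behind it; z points along the fingers, y is the line along which they close (so a half turn about z gives the same grasp; the last joint's range is limited). The gripper opens to 85 mm and grips with 20 to 120 N. Pads are 22 mm wide; open, the fingers measure 114 mm over their backs; the gripper's body (76 mm by 85 mm) begins 54 mm behind the grasp point. The pads swing forward as they close: fully open they stand 13 mm farther back than shut.
Start: joints at [1.262, 0.116, 1.442, -0, 1.584, -0.038], TCP at [0.181, 0.65, 0.2] pointing down, gripper open.
Joint ranges: [-2.83, 2.83], [-0.83, 2.19], [0.07, 2.5], [-1.14, 4.28], [0.01, 3], [-2.97, 2.97]. Speed limits (rad/s): [1.89, 1.89, 2.22, 3.14, 3.14, 3.14].

INTERFACE

Orientations are given as a unit quaternion [w, x, y, z].
In Python, from station import * gives the robot as it stands.
- The arm moves only by the shell command python3 -m creep 'ROWS' [FORCE]. ROWS is JSON, a list that holds one entry, the list of rows, each a list of 7 numbers: the turn, a rotation vector about the tool's x, y, z in degrees, then the shift along the tool's x, y, z in m, then the opening, from 0 (shut) to 1 (fully open). A call has 1 to 12 rows; each row shifts and turns the commanded pose from where the row before left it, along the tool's axes as they then stand; what a row does not reach is not made up. A row lasts 1/12 s, in which the tool goes at most 41.7 mm and 7.16 degrees, less where a joint would pass 70% of its speed; a pose out of reach is approached as far as the arm can. A call is refused whole if a number of a shift passes 0.0417 or a number of a turn 7.16, either way. A call with a gripper value outside its range is refused whole. The fingers move at their own pace and stop on an object; FORCE is the grip in N (left out, the last holds). Time passes only in rows, so rows that do not move let the fingers close. It gives the time, the measured TCP pose, the force, the opening and the grip force at its end, in the units of the state.
- get_state(): the state, without advancing time (a new reading comes with each control period).
- read_camera(name): name is "scene" or "top" or "wrist"; returns the picture (400x640x3 uint8, red, green, blue); there is no depth.
- camera_params(name): a dict with "intrinsics" (3x3 intrinsics, pixels), "eye" and "rotation" of the camera in the world. Camera axes: x right, y down, z forward; pixel columns grow to the right and rows downward; lengths in m; the calibration is good to about 2 mm. The wrist camera is an equidistant fisheye: a pixel r from the principal point sees the ray r / f radians off the axis. A picture is of the moment at which its call begins: read the wrist's pose just before it. camera_params takes no time and is no camera call; for the wrist camera it gives the pose at the moment of the call.
- close_job(): hands the job in; it is judged then, once.
Trained networks look in the newest picture that a camera, given by its name, has taken for a name from the list of things; names that differ only in an ending like _2 or _b are one class to them, and where a whole thing is asked for, a point or a joint stands for the part that bears it (a point fixed in the world has none). Each returns a list of dicts, best first, with "score" (0 to 1); they miss things now and then, are a little off and sometimes report something else, mostly with a low value. They report only what shows in the picture. A call takes as long as a camera call. They do not tell look-alikes from the thing itself.
- look_for(camera, label): "extent" ([left, top, right, bottom] in pixels, round what is visible of it).
- mark_of(camera, label): "xy" ([column, row] in pixels: a listed point, or the origin of a listed thing).
The state is a dict: "clock": time; "joints": joint angles; "joint_vel": joint speeds; "joint_efforts": joint torques, N m; "ee_pos": TCP position; "tool_rot": TCP orientation; "ft_force": force on the tool from outside, world axes, zero at the start; "torque": the same for the moment, N m; "width": finger opening in m; "grip_force": force on a finger pad.
Only numpy, scipy, OpenCV 4.12 (cv2) and the standard library are available. Lean on these libraries where they do the work, as an engineer would, in place of code of your own. Each camera call takes 0.05 s, during which the arm holds its last target. There are 200 camera calls.

TASK

Swing the clamp on the fixture plate from closed to fully open, a quarter turn, while the welded T-piece stays in its seat. Then take the T-piece by its upright web, lift it straight up about 12 cm clear of the plate and keep it level and still in the air so that its underside can be inspected; finish while still holding it there, do not put it down. Do not tip the piece on the way, and leave everything else on the bench and on the plate where it is.

Things in the scene. Friction and masses are not known exactly. Their poses are not given: they have to be found in the camera images.
- fixture: steel fixture plate, 280 x 170 x 30 mm, fixed to the bench. Origin: centre of its underside. Its x axis runs along the 280 mm side, from the clamp end (-x) to the seat with the T-piece (+x); z up. The piece sits between low locating blocks, 5 mm high. The clamp's pivot stands at x = -25 mm, y = 0.
- clamp (a joint): swing clamp on a vertical pivot on the plate: a rigid bar, flat toe one side, round handle the other. 0 = closed (toe 8 mm over the end of the piece's base, 1.5 mm above it; handle along the plate's -x); opens clockwise seen from above to a stop at 1.571 rad (handle along the plate's +y). Starts between 0 and 0.25. Stays where left; about 2 N at the knob turns it.
- clamp_knob (a point): centre of the top of the upright black round knob at the handle's end: 18 mm diameter, 80 mm from the pivot, top 90 mm above the bench. The 10 mm thick handle bar runs into its lower part, bar top 65 mm above the bench, so the upper 25 mm of the knob are free all round. Moves with the clamp.
- clamp_hinge (a point): point on the clamp's vertical pivot axis, 66 mm above the bench (the pivot's top, 20 mm diameter).
- piece: welded steel T-piece in the fixture's seat: base 110 x 76 x 6 mm; centred on it an upright web 76 mm long (x), 8 mm thick (y), 50 mm tall, its top 56 mm above the underside; at the web's +x end a cross rib 6 mm thick, 56 mm wide, 36 mm tall, centred at x = 35 mm. 0.6 to 0.9 kg. Origin: centre of the underside, 30 mm above the bench at the start, axes along the plate's axes.
- piece_web (a point): balance point of the piece's web: in the web's middle plane, 15 mm below its top edge, at the centre of mass along the web (4.6 mm from the origin towards the rib).
- seat (a point): centre of the piece's seat on the fixture plate's top face, 60 mm from the plate's centre along its +x, 30 mm above the bench; the piece's origin starts here.
- spare: bystander: a similar T-piece without cross rib, 110 x 76 x 56 mm, loose on the bench. Origin: centre of the underside.
- holder: bystander: grey square magnetic holder, 75 x 75 x 18 mm, loose on the bench. Origin: centre of the underside.
- hammer: bystander: hammer lying on the bench, handle to its -x.
- brush: bystander: brush lying on the bench, handle to its -x.
- can: bystander: upright spray can, 56 mm diameter, 110 mm tall. Origin: centre of the underside.
- plate: bystander: flat steel plate, 150 x 60 x 8 mm, on the bench. Origin: centre of the underside.
- gauge: bystander: small loose steel block, 40 x 16 x 8 mm, lying on the fixture plate near its -y edge, about 30 mm from the plate's centre towards the clamp end. Origin: centre of the underside.
- tin: bystander: small open aluminium cup, 36 mm diameter, 35 mm tall, standing on the fixture plate 95 mm from its centre towards the clamp end and 58 mm to the plate's -y side (away from where the handle swings). Origin: centre of the underside.
Not all that is in view belongs to the job. What is shaped like the piece but yellow is not meant.

How it is judged:
By the outcome, as a careful person would: the job done as asked, in the order asked, and still so for the second after the job is handed in, while the arm keeps its last pose, push and grip.
It also fails if it takes over 51 s, if anything falls off the work surface, if the arm or the gripper's body presses on something with over 40 N, if the wrist force passes 120 N, or if a joint passes its speed limit or range.

## Working session

There is one attempt and no reset: what is moved stays moved. The work goes in short steps, Python scripts to look and compute and a shell command to move; the robot and the scene stay as the last step left them, time stands still between calls to the robot, and variables do not carry over. Pictures are saved under pics/ and viewed, at most 10 in all, crops included, and the job is handed in when it is done.

```bash
mkdir -p pics
cat > h.py <<'E'
from station import *
import numpy as np, cv2
from scipy.spatial.transform import Rotation as R
def ray(cam,uv,P=None):
    P=P or camera_params(cam); K=np.array(P["intrinsics"]); 
    x=(uv[0]-K[0,2])/K[0,0]; y=(uv[1]-K[1,2])/K[1,1]
    if cam=="wrist":
        r=np.hypot(x,y); d=np.array([x/r*np.sin(r),y/r*np.sin(r),np.cos(r)]) if r>1e-9 else np.array([0,0,1.])
    else: d=np.array([x,y,1.])
    d=np.array(P["rotation"])@d
    return np.array(P["eye"]),d/np.linalg.norm(d)
def tri(rays):
    A=sum(np.eye(3)-np.outer(d,d) for e,d in rays); b=sum((np.eye(3)-np.outer(d,d))@e for e,d in rays)
    p=np.linalg.solve(A,b); return p,max(np.linalg.norm((np.eye(3)-np.outer(d,d))@(p-e)) for e,d in rays)
def onz(r,z): e,d=r; return e+d*(z-e[2])/d[2]
E
python3 - <<'E'
from h import *
np.set_printoptions(precision=4,suppress=True)
ims={c:read_camera(c) for c in("scene","top","wrist")}
for c in ims: cv2.imwrite(f"pics/{c}0.png",ims[c][:,:,::-1])
Ps={c:camera_params(c) for c in ims}
for c in ims: print(c,np.array(Ps[c]["eye"]),np.array(Ps[c]["rotation"]).tolist())
for l in("clamp_knob","clamp_hinge","piece_web","piece","seat","fixture","tin","gauge","spare"):
    rs={}
    for c in ims:
        m=mark_of(c,l)[:2]
        print(l,c,[(np.round(k["xy"],1).tolist(),round(k["score"],2)) for k in m])
        if m: rs[c]=ray(c,m[0]["xy"],Ps[c])
    for a,b in(("scene","top"),("top","wrist")):
        if a in rs and b in rs: print("  ",a,b,*tri([rs[a],rs[b]]))
s=get_state(); print(s["clock"],s["ee_pos"],s["tool_rot"],s["width"],s["ft_force"])
E
```

```text
scene [ 1.3578 -0.0601  0.9997] [-0.25891606420194774, 0.6700949018754817, 0.6524700310437388, -0.2412843815261239]
top [ 0.4389 -0.0046  1.173 ] [0.022935073565503984, -0.6965162835039447, 0.7161936841954404, -0.03749207826940913]
wrist [0.1138 0.6678 0.3737] [0.10868434847689346, 0.78860120747845, 0.5996235050454666, 0.08214316865493487]
clamp_knob scene [([276.5, 196.1], 0.69)]Traceback (most recent call last):
  File "<stdin>", line 12, in <module>
  File "h.py", line 10, in ray
    d=np.array(P["rotation"])@d
      ~~~~~~~~~~~~~~~~~~~~~~~^~
ValueError: matmul: Input operand 1 has a mismatch in its core dimension 0, with gufunc signature (n?,k),(k,m?)->(n?,m?) (size 3 is different from 4)
```

```bash
sed -i 's|d=np.array(P\["rotation"\])@d|d=R.from_quat(P["rotation"],scalar_first=True).apply(d)|' h.py
python3 - <<'E'
from h import *
np.set_printoptions(precision=4,suppress=True)
ims={c:read_camera(c) for c in("scene","top","wrist")}
Ps={c:camera_params(c) for c in ims}
for l in("clamp_knob","clamp_hinge","piece_web","piece","seat","fixture","tin","gauge","spare"):
    rs={}
    for c in ims:
        m=mark_of(c,l)[:2]
        print(l,c,[(np.round(k["xy"],1).tolist(),round(k["score"],2)) for k in m])
        if m: rs[c]=ray(c,m[0]["xy"],Ps[c])
    for a,b in(("scene","top"),("top","wrist")):
        if a in rs and b in rs: print("  ",a,b,*tri([rs[a],rs[b]]))
s=get_state(); print(s["clock"],s["ee_pos"],s["tool_rot"],s["width"],s["ft_force"])
E
```

```text
clamp_knob scene [([276.6, 196.7], 0.71)]
clamp_knob top [([360.2, 198.3], 0.54)]
clamp_knob wrist []
   scene top [ 0.53   -0.1531  0.0771] 0.006111671309093787
clamp_hinge scene [([297.1, 210.7], 0.45)]
clamp_hinge top [([338.0, 183.3], 0.68)]
clamp_hinge wrist []
   scene top [ 0.5785 -0.0873  0.0614] 0.003790849811709241
piece_web scene [([385.1, 205.8], 0.75), ([321.3, 221.6], 0.69)]
piece_web top [([253.2, 251.4], 0.97), ([244.1, 197.1], 0.9)]
piece_web wrist []
   scene top [ 0.3747  0.2369 -0.16  ] 0.02681026913902901
piece scene [([383.9, 216.1], 0.87), ([364.3, 180.4], 0.83)]
piece top [([258.1, 253.4], 0.98), ([311.3, 165.5], 0.6)]
piece wrist [([167.3, 399.0], 0.85)]
   scene top [ 0.364   0.2382 -0.2397] 0.03373349185417834
   top wrist [0.4352 0.2161 0.0515] 0.08087684522986613
seat scene [([320.4, 225.1], 0.97)]
seat top [([312.8, 172.3], 0.72), ([193.5, 225.4], 0.56)]
seat wrist []
   scene top [ 0.6183 -0.0119  0.0338] 0.0034793130001962392
fixture scene [([303.0, 227.8], 0.71)]
fixture top [([329.6, 182.2], 0.73)]
fixture wrist []
   scene top [ 0.5922 -0.0675 -0.014 ] 0.005578152217381042
tin scene [([270.4, 221.6], 0.61)]
tin top [([369.4, 178.2], 0.55)]
tin wrist []
   scene top [ 0.5962 -0.1823  0.0291] 0.002017028582614872
gauge scene [([284.4, 231.3], 0.46)]
gauge top [([351.3, 164.9], 0.46)]
gauge wrist []
   scene top [ 0.6391 -0.1309  0.0312] 0.00179255582353366
spare scene [([227.7, 207.1], 0.9)]
spare top [([417.7, 210.1], 0.65)]
spare wrist [([28.6, 362.8], 0.93)]
   scene top [ 0.4945 -0.3416 -0.013 ] 0.0008421890344785893
   top wrist [ 0.4874 -0.3429 -0.0048] 0.0072517721853458325
1.7 [0.1806 0.6504 0.1998] [-0.      0.135   0.9908 -0.    ] 0.0857310135740751 [-0.0117 -0.3544 -0.1125]
```

View pics/top0.png

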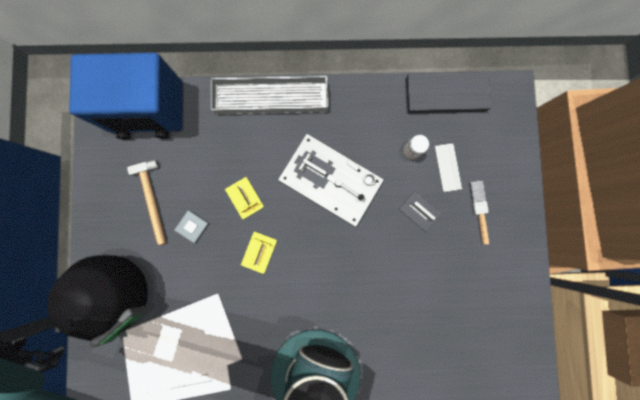

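View pics/scene0.png

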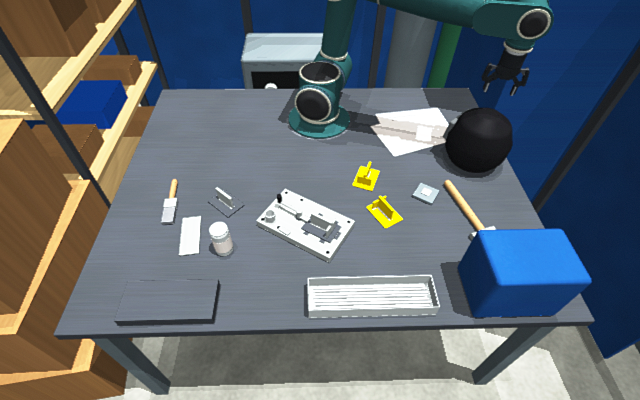

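View pics/wrist0.png

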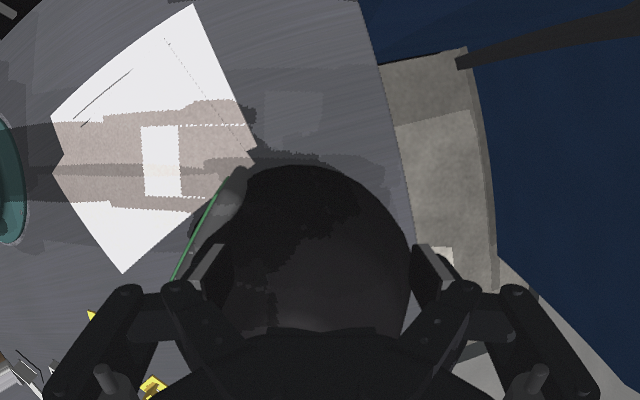

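Run:
```python
from h import *
for uv in((480,108),(480,170),(450,140),(512,140),(515,95)): print(uv,onz(ray("scene",uv),0),onz(ray("scene",uv),.15))
for uv in((95,254),(95,340),(50,295),(148,295)): print(uv,onz(ray("top",uv),0.0),onz(ray("top",uv),.15))
```

```text
(480, 108) [-7.66407483e-02  7.53276229e-01  1.11022302e-16] [0.13859566 0.63122597 0.15      ]
(480, 170) [3.34885057e-01 6.19340152e-01 1.11022302e-16] [0.48837413 0.51738631 0.15      ]
(450, 140) [0.15176587 0.55024263 0.        ] [0.33273104 0.45865652 0.15      ]
(512, 140) [0.15561531 0.8154852  0.        ] [0.33600289 0.6841008  0.15      ]
(515, 95) [-0.18203191  0.96014192  0.        ] [0.04901791 0.80705252 0.15      ]
(95, 254) [0.38567413 0.67243415 0.        ] [0.39247726 0.58585172 0.15      ]
(95, 340) [0.1264972  0.66655056 0.        ] [0.16644337 0.58072052 0.15      ]
(50, 295) [0.26522309 0.80574708 0.        ] [0.28742926 0.70211685 0.15      ]
(148, 295) [0.25571146 0.50845235 0.        ] [0.27913396 0.4428396  0.15      ]
```

The pictures show the fixture at top (330,181) with its clamp knob towards the robot (360,198). A helmet lies directly under the tool, so I raise the arm first.

```bash
python3 -m creep '[[[0,0,0,0,0,-0.035,1],[0,0,0,0,0,-0.035,1],[0,0,0,0,0,-0.035,1],[0,0,0,0,0,-0.035,1],[0,0,0,0,0,-0.035,1],[0,0,0,-0.0228,-0.0274,0,1],[0,0,0,-0.0228,-0.0274,0,1],[0,0,0,-0.0228,-0.0274,0,1],[0,0,0,-0.0228,-0.0274,0,1],[0,0,0,-0.0228,-0.0274,0,1],[0,0,0,-0.0228,-0.0274,0,1],[0,0,0,-0.0228,-0.0274,0,1]]]'
python3 -m creep '[[[0,0,0,-0.0228,-0.0274,0,0.45],[0,0,0,-0.0228,-0.0274,0,0.45],[0,0,0,-0.0228,-0.0274,0,0.45],[0,0,0,-0.0228,-0.0274,0,0.45],[0,0,0,-0.0228,-0.0274,0,0.45],[0,0,0,-0.0228,-0.0274,0.008,0.45],[0,0,0,-0.0228,-0.0274,0.008,0.45],[0,0,0,-0.0228,-0.0274,0.008,0.45],[0,0,0,-0.0228,-0.0274,0.008,0.45],[0,0,0,-0.0228,-0.0274,0.008,0.45],[0,0,0,-0.0228,-0.0274,0.008,0.45],[0,0,0,-0.0228,-0.0274,0.008,0.45]]]'
python3 -m creep '[[[0,0,7,-0.0,-0.0,0,0.45],[0,0,7,-0.0,-0.0,0.0,0.45],[0,0,7,-0.0,-0.0,0.0,0.45],[0,0,7,-0.0,-0.0,0.0,0.45],[0,0,7,-0.0,-0.0,0,0.45],[0,0,7,-0.0,-0.0,0.0,0.45],[0,0,7,-0.0,-0.0,0,0.45],[0,0,7,-0.0,-0.0,0.0,0.45],[0,0,7,-0.0,-0.0,0.0,0.45],[0,0,7,-0.0,-0.0,0,0.45],[0,0,7,-0.0,-0.0,0.0,0.45],[0,0,7,-0.0,-0.0,0,0.45]]]'
python3 -m creep '[[[0,0,7,0,0,0,0.45],[0,0,7,0,0,0,0.45],[0,0,7,0,0,0,0.45],[0,0,0,0,0,0,0.45],[0,0,0,0,0,0,0.45]]]'
cat > m.py <<'E'
from h import *
import sys
np.set_printoptions(precision=4,suppress=True)
def measure(tag):
    cams=("scene","top","wrist"); out={}
    Ps={c:camera_params(c) for c in cams}
    ims={c:read_camera(c) for c in cams}
    cv2.imwrite(f"pics/w{tag}.png",ims["wrist"][:,:,::-1])
    for l in sys.argv[2:]:
        rs={}
        for c in cams:
            m=mark_of(c,l)[:2]
            print(l,c,[(np.round(k["xy"],1).tolist(),round(k["score"],2)) for k in m])
            if m: rs[c]=ray(c,m[0]["xy"],Ps[c])
        for a,b in(("scene","top"),("top","wrist"),("scene","wrist")):
            if a in rs and b in rs: print("  ",a,b,*tri([rs[a],rs[b]]))
        if "wrist" in rs: print("   wrist ray",*rs["wrist"])
    s=get_state(); print(s["clock"],s["joints"],s["ee_pos"],s["tool_rot"],s["width"],s["ft_force"])
measure(sys.argv[1])
E
python3 m.py 1 clamp_knob clamp_hinge piece_web seat piece
```

```text
clock: 2.7
ee_pos: [0.2833, 0.4213, 0.3749]
tool_rot: [0.0, 0.135, 0.991, 0.0]
ft_force: [1.5, -0.6, -0.1]
width: 0.0856
grip_force: 0.0
clock: 3.7
ee_pos: [0.459, 0.031, 0.3187]
tool_rot: [0.0, 0.135, 0.991, 0.0]
ft_force: [0.6, 1.5, -0.2]
width: 0.0385
grip_force: 0.0
clock: 4.7
ee_pos: [0.4587, 0.0329, 0.3189]
tool_rot: [0.0, 0.765, 0.644, 0.0]
ft_force: [-0.1, 0.2, -1.3]
width: 0.0382
grip_force: 0.0
clock: 5.12
ee_pos: [0.4587, 0.0329, 0.3189]
tool_rot: [0.0, 0.867, 0.498, 0.0]
ft_force: [-0.2, -0.3, 0.3]
width: 0.0385
grip_force: 0.0
clamp_knob scene [([323.3, 225.2], 0.53)]
clamp_knob top [([357.0, 199.8], 0.75)]
clamp_knob wrist [([428.4, 245.9], 0.81)]
   scene top [ 0.5491 -0.0756 -0.0292] 0.07562790145026517
   top wrist [ 0.5267 -0.131   0.1268] 0.004833168807323791
   scene wrist [ 0.5817 -0.0716  0.0838] 0.08817605365018553
   wrist ray [0.4923 0.0911 0.4934] [ 0.0912 -0.516  -0.8517]
clamp_hinge scene [([296.3, 210.8], 0.58)]
clamp_hinge top [([334.8, 182.0], 0.55)]
clamp_hinge wrist [([434.4, 189.8], 0.92)]
   scene top [ 0.5822 -0.0837  0.0649] 0.00991544216070187
  
[... 880 characters left out ...]
015
   scene wrist [ 0.6371 -0.0562  0.0877] 0.053320685239531825
   wrist ray [0.4923 0.0911 0.4934] [ 0.2685 -0.4265 -0.8637]
piece scene [([383.6, 218.1], 0.93), ([323.4, 226.8], 0.81)]
piece top [([309.3, 166.3], 0.84), ([416.6, 215.0], 0.64)]
piece wrist [([238.0, 109.5], 0.97), ([313.4, 32.6], 0.82)]
   scene top [0.6454 0.0864 0.1243] 0.08819883641998978
   top wrist [0.5308 0.0282 0.71  ] 0.03214991226298522
   scene wrist [ 0.3187  0.2488 -0.307 ] 0.038558345169155246
   wrist ray [0.4923 0.0911 0.4934] [-0.2177  0.1442 -0.9653]
6.0167 [ 0.0161 -0.3607  1.6852  0.      1.8171  0.5487] [0.4587 0.0329 0.3188] [0.     0.8683 0.4961 0.    ] 0.038642101420131705 [-0.2432 -0.0821  0.3131]
```

```bash
python3 -m creep '[[[0,0,0,-0.0174,0.024,0.0117,0.45],[0,0,0,-0.0174,0.024,0.0117,0.45],[0,0,0,-0.0174,0.024,0.0117,0.45],[0,0,0,-0.0174,0.024,0.0117,0.45],[0,0,0,-0.0174,0.024,0.0117,0.45],[0,0,0,-0.0174,0.024,0.0117,0.45],[0,0,0,0,0,0,0.45],[0,0,0,0,0,0,0.45]]]'
python3 m.py 2 clamp_knob clamp_hinge piece_web seat
```

```text
clock: 6.68
ee_pos: [0.5297, -0.1311, 0.2474]
tool_rot: [-0.001, 0.869, 0.495, -0.001]
ft_force: [-0.9, 0.2, -0.5]
width: 0.0387
grip_force: 0.0
clamp_knob scene [([278.3, 196.3], 0.71)]
clamp_knob top []
clamp_knob wrist [([334.9, 186.4], 0.77)]
   scene wrist [ 0.5348 -0.1524  0.0851] 0.00048236739888732485
   wrist ray [ 0.564  -0.0732  0.4219] [-0.084  -0.2267 -0.9703]
clamp_hinge scene [([296.3, 211.4], 0.44)]
clamp_hinge top [([336.8, 184.3], 0.54), ([419.8, 212.5], 0.18)]
clamp_hinge wrist [([339.3, 116.2], 0.72), ([340.0, 52.0], 0.31)]
   scene top [ 0.5763 -0.0871  0.0549] 0.0068500948122774035
   top wrist [ 0.5831 -0.0875 -0.0069] 0.0032410608202986502
   scene wrist [ 0.5793 -0.0909  0.0591] 0.0029468467179687425
   wrist ray [ 0.564  -0.0732  0.4219] [ 0.0419 -0.0404 -0.9983]
piece_web scene [([322.6, 218.3], 0.93), ([368.0, 172.7], 0.64)]
piece_web top [([317.8, 163.8], 0.61), ([255.3, 255.4], 0.56)]
piece_web wrist [([122.8, 48.9], 0.6)]
   scene top [ 0.6349 -0.017   0.0911] 0.006758491023749681
   top wrist [ 0.5637 -0.0353  0.3904] 0.023527270631931687
   scene wrist [0.523  0.0352 0.1122] 0.10983043409887916
   wrist ray [ 0.564  -0.0732  0.4219] [-0.3814  0.4855 -0.7867]
seat scene [([320.7, 228.5], 0.96)]
seat top [([313.6, 173.1], 0.84)]
seat wrist []
   scene top [ 0.6186 -0.0125  0.0159] 0.0015639146258560714
7.4333 [-0.2876 -0.1758  1.6487  0.      1.6686  0.2449] [ 0.5298 -0.1301  0.2486] [0.     0.8683 0.4961 0.    ] 0.038362099246132576 [ 0.2429 -0.0555 -0.3497]
```

View pics/w2.png

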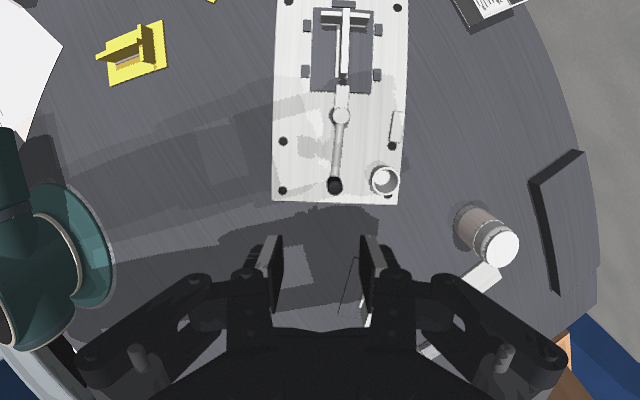

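Run:
```python
from h import *
np.set_printoptions(precision=4,suppress=True)
for n,uv,z in(("webfar",(344.5,11),.086),("webnear",(344.5,85),.086),("cL",(272,202),.03),("cR",(398,204),.03),("L0",(275,2),.03),("R0",(410,2),.03),("hinge",(340.5,116),.066),("knob",(335,185),.09),("handmid",(337,150),.065)):
    p=onz(ray("wrist",uv),z); print(n,p)
```

```text
webfar [0.6439 0.0136 0.086 ]
webnear [ 0.6006 -0.0593  0.086 ]
cL [ 0.4478 -0.1402  0.03  ]
cR [ 0.5926 -0.2289  0.03  ]
L0 [0.5883 0.085  0.03  ]
R0 [0.7416 0.0011 0.03  ]
hinge [ 0.5807 -0.0872  0.066 ]
knob [ 0.5366 -0.1488  0.09  ]
handmid [ 0.5575 -0.1195  0.065 ]
```

The wrist picture shows the knob at (335,186), pivot at (340,116) and web at (344,12–85). The plate's x axis is about 58.3° and the knob about (0.535,-0.152).

```bash
python3 -m creep '[[[0,0,5,0,0,0,0.45],[0,0,0,-0.0075,0.009,0.025,0.45],[0,0,0,-0.0075,0.008,0.025,0.45],[0,0,0,0,0,0.025,0.45],[0,0,0,0,0,0.025,0.45],[0,0,0,0,0,0,0.45],[0,0,0,0,0,0,0.45]]]'
python3 m.py 3 clamp_knob clamp_hinge
```

```text
clock: 8.02
ee_pos: [0.5345, -0.1521, 0.1482]
tool_rot: [-0.001, 0.889, 0.458, -0.001]
ft_force: [-0.2, 0.0, 0.6]
width: 0.0386
grip_force: 0.0
clamp_knob scene [([279.3, 194.5], 0.5), ([175.7, 199.2], 0.45)]
clamp_knob top []
clamp_knob wrist [([319.2, 199.5], 0.56)]
   scene wrist [ 0.5338 -0.1499  0.0933] 0.000820335402413308
   wrist ray [ 0.5737 -0.0974  0.3226] [-0.1679 -0.223  -0.9603]
clamp_hinge scene [([296.9, 210.0], 0.64), ([464.1, 209.5], 0.33)]
clamp_hinge top [([335.5, 182.3], 0.4), ([446.6, 165.3], 0.18)]
clamp_hinge wrist [([322.2, 99.6], 0.84)]
   scene top [ 0.5809 -0.0837  0.0675] 0.007947365493443489
   top wrist [ 0.5853 -0.0836  0.006 ] 0.0054260042195891835
   scene wrist [ 0.5802 -0.0906  0.0675] 0.0010381274152496318
   wrist ray [ 0.5737 -0.0974  0.3226] [ 0.025   0.031  -0.9992]
8.4667 [-0.3231 -0.1262  1.7649  0.      1.5022  0.2967] [ 0.5351 -0.1523  0.1492] [0.0002 0.8891 0.4578 0.0003] 0.03819621802436308 [-0.6978 -0.5076  0.0462]
```

View pics/w3.png

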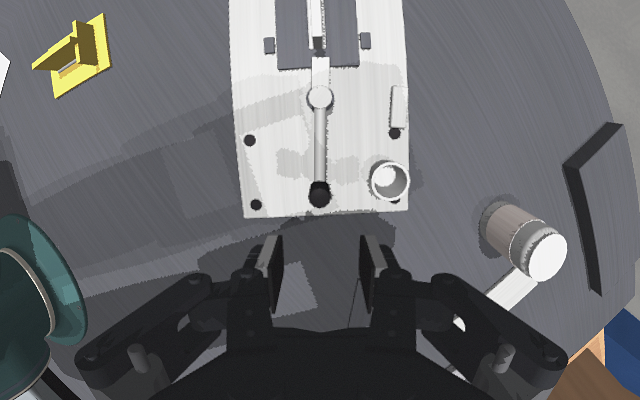

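The knob at (319,199) is centred between the fingers, and the bar runs along tool x. I descend and cage the knob.

```bash
python3 -m creep '[[[0,0,0,0,0,0.021,0.45],[0,0,0,0,0,0.021,0.45],[0,0,0,0,0,0.021,0.45],[0,0,0,0,0,0.020,0.45],[0,0,0,0,0,0,0.27],[0,0,0,0,0,0,0.27],[0,0,0,0,0,0,0.27],[0,0,0,0,0,0,0.27]]]' 20
python3 -m creep '[[[0,0,5,0.0003,-0.007,0,0.27],[0,0,5,0.0003,-0.007,0,0.27],[0,0,5,0.0003,-0.007,0,0.27],[0,0,5,0.0003,-0.007,0,0.27],[0,0,0,0,0,0,0.27]]]'
python3 - <<'E'
from h import *
s=get_state();p=np.array(s["ee_pos"]);q=R.from_quat(s["tool_rot"],scalar_first=True)
print(p,q.apply([0.08,0,0])+p,np.degrees(np.arctan2(*(q.apply([-1,0,0])[[1,0]])))%360,s["ft_force"],s["width"],s["grip_force"])
E
```

```text
clock: 9.13
ee_pos: [0.5356, -0.1525, 0.0673]
tool_rot: [0.001, 0.889, 0.458, 0.001]
ft_force: [0.6, 0.4, -0.4]
width: 0.023
grip_force: 0.0
clock: 9.55
ee_pos: [0.5154, -0.1319, 0.067]
tool_rot: [0.0, 0.956, 0.295, 0.001]
ft_force: [0.3, -0.4, 0.8]
width: 0.0233
grip_force: 0.0
[ 0.51541154 -0.13193085  0.06696322] [ 0.58153121 -0.08689552  0.06705491] 214.25950253025516 [ 0.33757764 -0.39261163  0.82902498] 0.02329074889015382 0.0
```

```bash
python3 -m creep '[[[0,0,5,0.0003,-0.007,0,0.27],[0,0,5,0.0003,-0.007,0,0.27],[0,0,5,0.0003,-0.007,0,0.27],[0,0,5,0.0003,-0.007,0,0.27],[0,0,5,0.0003,-0.007,0,0.27],[0,0,5,0.0003,-0.007,0,0.27],[0,0,0,0,0,0,0.27]]]'
python3 m.py 4 clamp_hinge
```

```text
clock: 10.13
ee_pos: [0.5019, -0.0927, 0.0666]
tool_rot: [0.0, 0.999, 0.039, 0.001]
ft_force: [-0.4, 0.1, 0.0]
width: 0.023
grip_force: 0.0
clamp_hinge scene [([298.1, 209.7], 0.6)]
clamp_hinge top []
clamp_hinge wrist [([319.0, 90.1], 0.57)]
   scene wrist [ 0.5813 -0.087   0.0703] 0.0006325688044751285
   wrist ray [ 0.5691 -0.0883  0.2411] [ 0.0714  0.0112 -0.9974]
10.4333 [-0.2344 -0.1799  1.9506 -0.0001  1.3708  1.2562] [ 0.5016 -0.0936  0.0657] [0.0001 0.9992 0.0401 0.0001] 0.022880908197385873 [ 0.3487  0.0701 -0.0835]
```

View pics/w4.png

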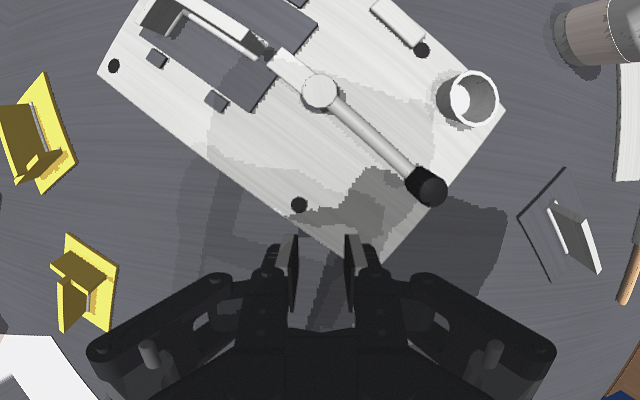

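Run:
```python
from h import *
np.set_printoptions(precision=4,suppress=True)
P=camera_params("wrist");print(P)
s=get_state();p=np.array(s["ee_pos"]);q=R.from_quat(s["tool_rot"],scalar_first=True)
for uv in((297,236),(350,236),(297,310),(350,310),(430,188),(319,91),(430,208)):
    e,d=ray("wrist",uv,P); print(uv,q.inv().apply(e-p),q.inv().apply(d), onz((e,d),.09))
    # distance where tool y offset = +-.0115
    et,dt=q.inv().apply(e-p),q.inv().apply(d); t=(np.sign(dt[1])*.0115-et[1])/dt[1]; print("   tool pt",et+t*dt)
```

```text
{'intrinsics': array([[309.7069,   0.    , 320.8226],
       [  0.    , 309.7069, 196.7624],
       [  0.    ,   0.    ,   1.    ]]), 'eye': array([ 0.5689, -0.0889,  0.2402]), 'rotation': array([ 0.1001,  0.7281, -0.6718, -0.0924])}
(297, 236) [ 0.0675  0.0008 -0.1745] [-0.3887 -0.0767  0.9182] [ 0.5045 -0.0815  0.09  ]
   tool pt [ 0.0053 -0.0115 -0.0275]
(350, 236) [ 0.0675  0.0008 -0.1745] [-0.3882  0.0937  0.9168] [ 0.5068 -0.1094  0.09  ]
   tool pt [ 0.0231  0.0115 -0.0696]
(297, 310) [ 0.0675  0.0008 -0.1745] [-0.5954 -0.0752  0.7999] [ 0.4564 -0.0838  0.09  ]
   tool pt [-0.0297 -0.0115 -0.0438]
(350, 310) [ 0.0675  0.0008 -0.1745] [-0.5948  0.0919  0.7986] [ 0.4588 -0.1152  0.09  ]
   tool pt [-0.0018  0.0115 -0.0814]
(430, 188) [ 0.0675  0.0008 -0.1745] [-0.2267  0.3451  0.9108] [ 0.5362 -0.1487  0.09  ]
   tool pt [ 0.0605  0.0115 -0.1462]
(319, 91) [ 0.0675  0.0008 -0.1745] [ 0.0679 -0.0059  0.9977] [ 0.579  -0.0873  0.09  ]
   tool pt [ 0.2079 -0.0115  1.8882]
(430, 208) [ 0.0675  0.0008 -0.1745] [-0.2875  0.3451  0.8935] [ 0.5254 -0.1507  0.09  ]
   tool pt [ 0.0586  0.0115 -0.1467]
```

The knob, now at (430,188), did not follow, so the fingers seem to have passed over it. I check the real fingertip height in the scene view.

Run:
```python
from h import *
im=read_camera("scene")[:,:,::-1]
c=im[130:270,220:380]; cv2.imwrite("pics/s5.png",cv2.resize(c,None,fx=4.5,fy=4.2,interpolation=cv2.INTER_CUBIC))
P=camera_params("scene");K=np.array(P["intrinsics"]);q=R.from_quat(P["rotation"],scalar_first=True)
s=get_state();p=np.array(s["ee_pos"])
for n,X in(("tcp",p),("tcp+.04",p+[0,0,.04]),("knob",[.534,-.1525,.09]),("hinge",[.5807,-.0878,.066])):
    c=q.inv().apply(np.array(X)-P["eye"]);uv=K@c/c[2];print(n,uv[:2],((uv[0]-220)*4.5,(uv[1]-130)*4.2))
```

```text
tcp [296.49141641 192.63967043] (np.float64(344.211373832288), np.float64(263.0866158179506))
tcp+.04 [296.13650206 184.53318724] (np.float64(342.61425929218535), np.float64(229.03938639419124))
knob [278.3225946  195.16076248] (np.float64(262.4516756875072), np.float64(273.67520243008073))
hinge [298.07500303 210.38440501] (np.float64(351.3375136244797), np.float64(337.61450104831414))
```

View pics/s5.png

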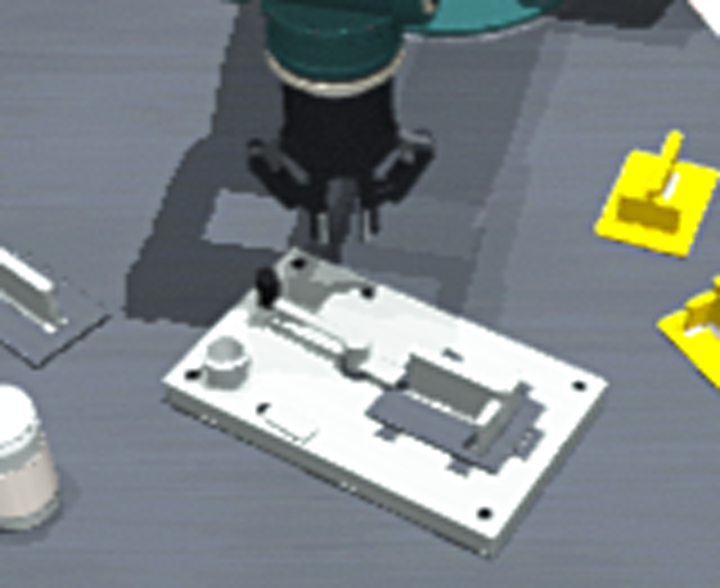

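In the scene view the fingertips (crop row 243) sit about 23 mm above the nominal TCP (row 263), so they just passed over the knob top. I go back and take it lower, which is still clear of the plate.

```bash
python3 -m creep '[[[0,0,0,0,0,-0.02,0.45],[0,0,0,0,0,-0.02,0.45],[0,0,-5,0.0003,0.007,0,0.45],[0,0,-5,0.0003,0.007,0,0.45],[0,0,-5,0.0003,0.007,0,0.45],[0,0,-5,0.0003,0.007,0,0.45],[0,0,-5,0.0003,0.007,0,0.45],[0,0,-5,0.0003,0.007,0,0.45],[0,0,-5,0.0003,0.007,0,0.45],[0,0,-5,0.0003,0.007,0,0.45],[0,0,-5,0.0003,0.007,0,0.45],[0,0,-5,0.0003,0.007,0,0.45]]]'
python3 -m creep '[[[0,0,0,0,0,0,0.45],[0,0,0,0,0,0.016,0.45],[0,0,0,0,0,0.016,0.45],[0,0,0,0,0,0.016,0.45],[0,0,0,0,0,0.016,0.45],[0,0,0,0,0,0,0.27],[0,0,0,0,0,0,0.27],[0,0,0,0,0,0,0.27],[0,0,0,0,0,0,0.27]]]'
python3 -m creep '[[[0,0,5,0.0003,-0.007,0,0.27],[0,0,5,0.0003,-0.007,0,0.27],[0,0,5,0.0003,-0.007,0,0.27],[0,0,5,0.0003,-0.007,0,0.27],[0,0,0,0,0,0,0.27]]]'
python3 - <<'E'
from h import *
im=read_camera("wrist")[:,:,::-1]; cv2.imwrite("pics/w6.png",im)
s=get_state();p=np.array(s["ee_pos"]);q=R.from_quat(s["tool_rot"],scalar_first=True)
print(p,q.apply([0.08,0,0])+p,np.degrees(np.arctan2(*(q.apply([-1,0,0])[[1,0]])))%360,s["ft_force"],s["width"],s["grip_force"])
print(mark_of("wrist","clamp_hinge")[:1],mark_of("wrist","clamp_knob")[:1])
E
```

```text
clock: 11.48
ee_pos: [0.535, -0.1529, 0.1056]
tool_rot: [-0.0, 0.888, 0.46, -0.0]
ft_force: [0.1, -0.6, -0.9]
width: 0.0383
grip_force: 0.0
clock: 12.23
ee_pos: [0.5353, -0.1525, 0.0429]
tool_rot: [0.001, 0.889, 0.457, 0.001]
ft_force: [-1.0, -1.0, -0.1]
width: 0.0227
grip_force: 0.0
clock: 12.65
ee_pos: [0.5153, -0.132, 0.0427]
tool_rot: [0.0, 0.956, 0.294, 0.001]
ft_force: [-0.5, 0.2, 0.3]
width: 0.0231
grip_force: 0.0
[ 0.51554669 -0.13232003  0.04263743] [ 0.58142581 -0.08693352  0.04271312] 214.56436231913165 [-0.29092264 -0.76248447 -0.44890531] 0.023104665064648783 0.0
[{'xy': [321.1, 85.8], 'score': 0.93}] [{'xy': [325.6, 261.6], 'score': 0.83}]
```

View pics/w6.png

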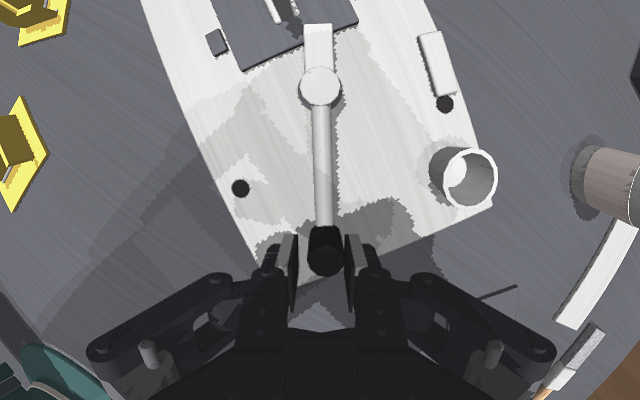

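The knob at (325,260) is now caged and the clamp follows. I continue the arc.

```bash
python3 -m creep '[[[0,0,5,0.0003,-0.007,0,0.27],[0,0,5,0.0003,-0.007,0,0.27],[0,0,5,0.0003,-0.007,0,0.27],[0,0,5,0.0003,-0.007,0,0.27],[0,0,5,0.0003,-0.007,0,0.27],[0,0,5,0.0003,-0.007,0,0.27],[0,0,5,0.0003,-0.007,0,0.27],[0,0,5,0.0003,-0.007,0,0.27],[0,0,5,0.0003,-0.007,0,0.27],[0,0,5,0.0003,-0.007,0,0.27],[0,0,5,0.0003,-0.007,0,0.27],[0,0,5,0.0003,-0.007,0,0.27]]]'
python3 -m creep '[[[0,0,2,0,-0.0028,0,0.27],[0,0,2,0,-0.0028,0,0.27],[0,0,2,0,-0.0028,0,0.27],[0,0,0,0,0,0,0.27],[0,0,0,0,0,0,0.27]]]'
python3 - <<'E'
from h import *
im=read_camera("wrist")[:,:,::-1]; cv2.imwrite("pics/w7.png",im)
s=get_state();p=np.array(s["ee_pos"]);q=R.from_quat(s["tool_rot"],scalar_first=True)
print(p,q.apply([0.08,0,0])+p,np.degrees(np.arctan2(*(q.apply([-1,0,0])[[1,0]])))%360,q.inv().apply(s["ft_force"]),s["width"],s["grip_force"],s["joints"])
a=mark_of("wrist","clamp_hinge")[:1];b=mark_of("wrist","clamp_knob")[:1];print(a,b)
if a and b:
    v=onz(ray("wrist",b[0]["xy"]),.09)-onz(ray("wrist",a[0]["xy"]),.066); print(v,np.degrees(np.arctan2(v[1],v[0])))
E
```

```text
clock: 13.8
ee_pos: [0.509, -0.0524, 0.0417]
tool_rot: [0.0, 0.975, -0.222, -0.0]
ft_force: [-1.5, -1.0, 1.4]
width: 0.0231
grip_force: 1.1
clock: 14.22
ee_pos: [0.513, -0.0451, 0.0417]
tool_rot: [-0.0, 0.963, -0.27, 0.0]
ft_force: [-0.2, 0.3, 0.2]
width: 0.0232
grip_force: 0.0
[ 0.51296928 -0.04510375  0.04170471] [ 0.58126837 -0.08675989  0.04171578] 148.62066470207273 [-1.45352188  0.97117684  0.76536822] 0.023259329129910897 0.0 [-1.37247000e-01 -1.48000982e-01  1.96369922e+00  9.81686488e-06
  1.32573934e+00  1.98121966e+00]
[{'xy': [317.7, 87.8], 'score': 0.77}] [{'xy': [326.6, 268.2], 'score': 0.57}]
[-0.07160565  0.03888971  0.024     ] 151.49319133572607
```

```bash
python3 -m creep '[[[0,0,1,0,-0.0014,0,0.27],[0,0,1,0,-0.0014,0,0.27],[0,0,0,0,0,0,0.27],[0,0,0,0,0,0,0.27]]]'
python3 -m creep '[[[0,0,1,0,-0.0014,0,0.27],[0,0,1,0,-0.0014,0,0.27],[0,0,0,0,0,0,0.27],[0,0,0,0,0,0,0.27]]]'
```

```text
clock: 14.7
ee_pos: [0.5143, -0.0425, 0.0416]
tool_rot: [-0.0, 0.958, -0.288, 0.0]
ft_force: [0.4, -0.4, 0.4]
width: 0.0229
grip_force: 0.2
clock: 15.03
ee_pos: [0.5159, -0.0401, 0.0416]
tool_rot: [-0.0, 0.952, -0.305, 0.0]
ft_force: [0.6, -0.3, -0.3]
width: 0.023
grip_force: 0.2
```

```bash
for i in 1 2; do python3 -m creep '[[[0,0,0,0,-0.001,0,0.27],[0,0,0,0,-0.001,0,0.27],[0,0,0,0,0,0,0.27],[0,0,0,0,0,0,0.27]]]'; done
python3 - <<'E'
from h import *
im=read_camera("wrist")[:,:,::-1]; cv2.imwrite("pics/w8.png",im)
s=get_state();p=np.array(s["ee_pos"]);q=R.from_quat(s["tool_rot"],scalar_first=True)
print(p,q.inv().apply(s["ft_force"]),s["grip_force"])
E
```

```text
clock: 15.37
ee_pos: [0.5161, -0.0398, 0.0415]
tool_rot: [0.001, 0.952, -0.305, -0.001]
ft_force: [-10.3, -11.4, 5.3]
width: 0.0232
grip_force: 7.6
clock: 15.7
ee_pos: [0.5163, -0.0394, 0.0415]
tool_rot: [0.003, 0.952, -0.305, -0.001]
ft_force: [-19.9, -24.1, 10.4]
width: 0.0232
grip_force: 15.3
[ 0.51628657 -0.03943912  0.04143639] [-2.91864277 31.28936358 -9.54424454] 15.23677110671997
```

View pics/w8.png

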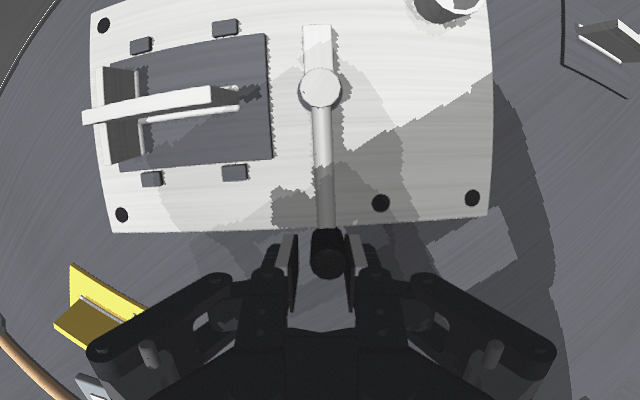

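The clamp is against its stop, with 31 N at the knob and the handle square to the plate. The piece is still seated. I back off, lift and turn back.

```bash
python3 -m creep '[[[0,0,0,0,0.0025,0,0.27],[0,0,0,0,0.0025,0,0.27],[0,0,0,0,0,0,0.27],[0,0,0,0,0,-0.012,0.27],[0,0,0,0,0,-0.03,0.27],[0,0,0,0,0,-0.03,0.27],[0,0,0,0,0,-0.03,0.27],[0,0,0,0,0,-0.03,0.27],[0,0,0,0,0,-0.03,0.27],[0,0,0,0,0,0,0.27]]]'
python3 -m creep '[[[0,0,-6.7,0,0,0,0.6],[0,0,-6.7,0,0,0,0.6],[0,0,-6.7,0,0,0,0.6],[0,0,-6.7,0,0,0,0.6],[0,0,-6.7,0,0,0,0.6],[0,0,-6.7,0,0,0,0.6],[0,0,-6.7,0,0,0,0.6],[0,0,-6.7,0,0,0,0.6],[0,0,-6.7,0,0,0,0.6],[0,0,-6.7,0,0,0,0.6],[0,0,-6.7,0,0,0,0.6],[0,0,-6.7,0,0,0,0.6]]]'
python3 -m creep '[[[0,0,-6.7,0,0,0,0.6],[0,0,-6.7,0,0,0,0.6],[0,0,0,0.007,0.03,0,0.6],[0,0,0,0.007,0.03,0,0.6],[0,0,0,0,0,0,0.6],[0,0,0,0,0,0,0.6]]]'
python3 m.py 9 piece_web clamp_hinge clamp_knob seat
```

```text
clock: 16.58
ee_pos: [0.517, -0.0409, 0.211]
tool_rot: [-0.001, 0.952, -0.305, 0.004]
ft_force: [0.4, 0.7, 0.5]
width: 0.0232
grip_force: 0.0
clock: 17.58
ee_pos: [0.5153, -0.0407, 0.2044]
tool_rot: [0.0, 0.923, 0.385, 0.0]
ft_force: [0.3, -0.5, -0.2]
width: 0.0512
grip_force: 0.0
clock: 18.08
ee_pos: [0.5743, -0.0607, 0.2034]
tool_rot: [-0.0, 0.873, 0.487, -0.0]
ft_force: [0.2, -0.1, -0.5]
width: 0.0511
grip_force: 0.0
piece_web scene [([384.6, 204.1], 0.84), ([368.1, 172.3], 0.67)]
piece_web top [([244.9, 196.4], 0.93), ([254.8, 252.7], 0.62)]
piece_web wrist [([99.9, 106.8], 0.97), ([346.5, 107.0], 0.79)]
   scene top [0.5476 0.2014 0.0523] 0.002775436064409155
   top wrist [0.5125 0.1249 0.2184] 0.0465104089234143
   scene wrist [ 0.1451  0.3457 -0.3648] 0.03923893088437753
   wrist ray [ 0.6096 -0.0034  0.3778] [-0.5184  0.3896 -0.7612]
clamp_hinge scene [([296.2, 209.1], 0.44), ([271.8, 221.2], 0.44)]
clamp_hinge top [([337.6, 185.5], 0.47)]
clamp_hinge wrist [([339.4, 194.7], 0.97)]
   scene top [ 0.5718 -0.0881  0.0614] 0.006004969450229737
   top wrist [ 0.5765 -0.0863  0.05
[... 222 characters left out ...]
p_knob top [([325.8, 208.5], 0.66)]
clamp_knob wrist [([259.7, 202.3], 0.7)]
   scene top [ 0.5032 -0.0448  0.0656] 0.0005623551808446372
   top wrist [ 0.5039 -0.0465  0.0654] 0.002331421976581553
   scene wrist [ 0.5064 -0.0468  0.0699] 0.0013954668471364616
   wrist ray [ 0.6096 -0.0034  0.3778] [-0.3161 -0.1362 -0.9389]
seat scene [([320.9, 224.9], 0.65)]
seat top []
seat wrist [([335.2, 160.5], 0.74)]
   scene wrist [ 0.6007 -0.0359  0.0246] 0.024024383549868446
   wrist ray [ 0.6096 -0.0034  0.3778] [-0.0435 -0.1561 -0.9868]
18.8333 [-0.1496 -0.0989  1.6517 -0.      1.5888  0.404 ] [ 0.5736 -0.0607  0.2036] [ 0.      0.8734  0.487  -0.    ] 0.05114834006486009 [ 0.3819 -0.0123  1.0418]
```

View pics/w9.png

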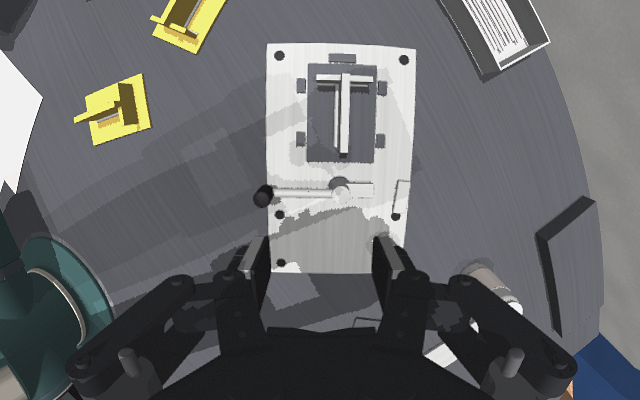

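The picture shows the clamp fully open with its knob at (265,195), the T-piece in its seat and the web at column 345, rows 73–155.

Run:
```python
from h import *
np.set_printoptions(precision=4,suppress=True)
s=get_state();p=np.array(s["ee_pos"]);q=R.from_quat(s["tool_rot"],scalar_first=True)
L={"web":((346.5,107),.071),"webfar":((345,73),.086),"webnear":((345,152),.086),"c1":((267,44),.03),"c2":((415,48),.03),"c3":((267,272),.03),"bnear":((342,162),.036),"bfar":((342,65),.036)}
P={}
for n,(uv,z) in L.items(): P[n]=onz(ray("wrist",uv),z); print(n,P[n],q.inv().apply(P[n]-p))
for a,b in(("c3","c1"),("webnear","webfar"),("c2","c1"),("bnear","bfar")): v=P[b]-P[a]; print(a,b,np.linalg.norm(v),np.degrees(np.arctan2(v[1],v[0])))
c=(P["c2"]+P["c3"])/2; print("centre",c)
print("tool x",q.apply([1,0,0]),"y",q.apply([0,1,0]))
im=cv2.imread("pics/w9.png");cv2.imwrite("pics/w9c.png",cv2.resize(im[40:210,250:430],None,fx=3.4,fy=3.4,interpolation=cv2.INTER_CUBIC))
```

```text
web [ 0.6329 -0.0121  0.071 ] [0.0725 0.0249 0.1326]
webfar [0.6474 0.0166 0.086 ] [0.1045 0.0221 0.1176]
webnear [ 0.6084 -0.0475  0.086 ] [0.0295 0.0227 0.1176]
c1 [0.5994 0.0959 0.03  ] [ 0.1468 -0.0604  0.1736]
c2 [0.7412 0.007  0.03  ] [0.1456 0.107  0.1736]
c3 [ 0.445  -0.1358  0.03  ] [-0.1315 -0.0699  0.1736]
bnear [ 0.5997 -0.063   0.036 ] [0.0117 0.0234 0.1676]
bfar [0.6559 0.0294 0.036 ] [0.1199 0.0227 0.1676]
c3 c1 0.27842450209633707 56.321675058369344
webnear webfar 0.07505465872852728 58.69856568222974
c2 c1 0.167379758851263 147.90283746377736
bnear bfar 0.10818547178531748 58.65646036045108
centre [ 0.5931 -0.0644  0.03  ]
tool x [ 0.5257  0.8507 -0.    ] y [ 0.8507 -0.5257  0.    ]
```

View pics/w9c.png

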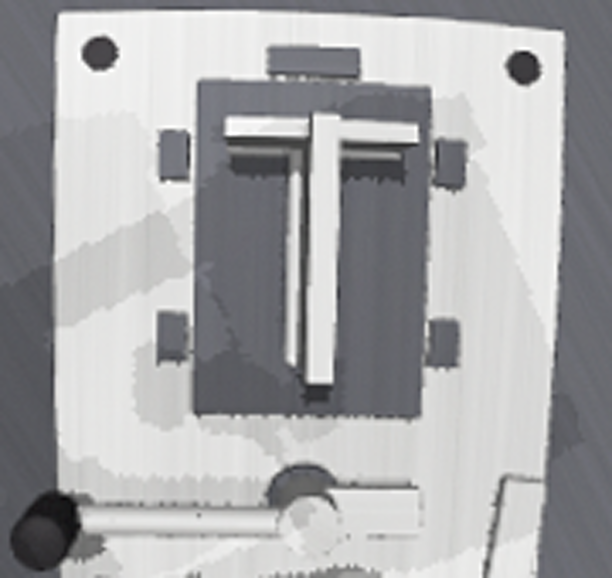

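```bash
python3 -m creep '[[[0,0,0,0.0238,0.0074,0,0.5],[0,0,0,0.0238,0.0074,0,0.5],[0,0,0,0.024,0.0072,0,0.5],[0,0,0,0,0,0.03,0.5],[0,0,0,0,0,0.03,0.5],[0,0,0,0,0,0,0.5],[0,0,0,0,0,0,0.5]]]'
python3 - <<'E'
from h import *
np.set_printoptions(precision=4,suppress=True)
im=read_camera("wrist")[:,:,::-1]; cv2.imwrite("pics/w10.png",im)
s=get_state();p=np.array(s["ee_pos"]);q=R.from_quat(s["tool_rot"],scalar_first=True);print(s["clock"],p,q.inv().apply(s["ft_force"]))
for m in mark_of("wrist","piece_web")[:2]: print(m, q.inv().apply(onz(ray("wrist",m["xy"]),.071)-p))
for n,X in(("est",[0,.0,p[2]-.071]),):
    pass
E
```

```text
clock: 19.42
ee_pos: [0.6293, -0.0113, 0.1427]
tool_rot: [-0.001, 0.873, 0.487, -0.001]
ft_force: [0.5, -0.8, 1.1]
width: 0.0427
grip_force: 0.0
19.4667 [ 0.6301 -0.0114  0.1447] [-0.3408  0.4379 -0.5671]
{'xy': [322.1, 192.9], 'score': 0.97} [0.0009 0.0014 0.0737]
{'xy': [130.8, 53.7], 'score': 0.9} [ 0.1318 -0.1713  0.0737]
```

View pics/w10.png

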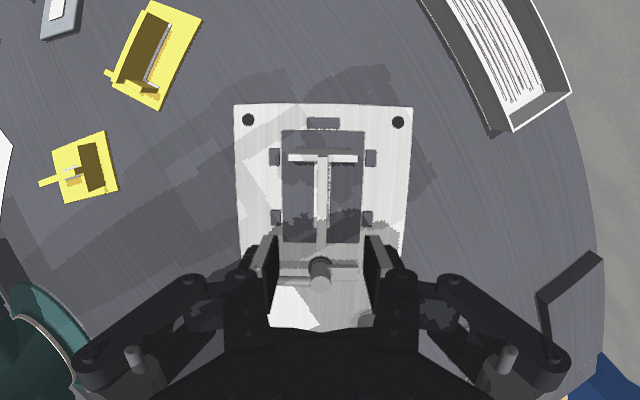

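The web is centred between the fingers: the balance point is at (322,193), about 1 mm off. That makes 12 pictures viewed against the limit of 10, so I use only numbers from here on.

```bash
python3 -m creep '[[[0,0,0,0,0.001,0.02,0.5],[0,0,0,0,0,0.02,0.5],[0,0,0,0,0,0.02,0.5],[0,0,0,0,0,0.02,0.5],[0,0,0,0,0,0.018,0.5],[0,0,0,0,0,0,0.5]]]' 20
python3 -m creep '[[[0,0,0,0,0,0,0],[0,0,0,0,0,0,0],[0,0,0,0,0,0,0],[0,0,0,0,0,0,0],[0,0,0,0,0,0,0],[0,0,0,0,0,0,0]]]' 20
```

```text
clock: 20.02
ee_pos: [0.6301, -0.0121, 0.0442]
tool_rot: [-0.001, 0.874, 0.487, -0.001]
ft_force: [-0.6, 0.1, -0.8]
width: 0.0422
grip_force: 0.0
clock: 20.52
ee_pos: [0.6313, -0.0117, 0.0473]
tool_rot: [0.0, 0.873, 0.487, 0.001]
ft_force: [-4.7, 1.7, 6.3]
width: 0.0071
grip_force: 25.3
```

```bash
python3 -m creep '[[[0,0,0,0,0,0,0],[0,0,0,0,0,0,0],[0,0,0,0,0,-0.001,0],[0,0,0,0,0,-0.002,0],[0,0,0,0,0,-0.004,0],[0,0,0,0,0,-0.004,0],[0,0,0,0,0,-0.004,0],[0,0,0,0,0,0,0],[0,0,0,0,0,0,0]]]' 90
python3 -c "
from h import *
s=get_state();print(s['ft_force'],s['torque'],s['width'],s['grip_force'],s['tool_rot'])"
```

```text
clock: 21.27
ee_pos: [0.631, -0.0119, 0.0609]
tool_rot: [0.0, 0.873, 0.487, 0.0]
ft_force: [0.4, 0.1, -6.6]
width: 0.0046
grip_force: 88.3
[ 0.42493959  0.12742999 -6.57677985] [ 0.00124722  0.0384609  -0.00325585] 0.004570148872039854 88.28029596246779 [1.47680406e-04 8.73405684e-01 4.86993274e-01 2.01092166e-04]
```

```bash
python3 -m creep '[[[0,0,0,0,0,-0.006,0],[0,0,0,0,0,-0.012,0],[0,0,0,0,0,-0.015,0],[0,0,0,0,0,-0.015,0],[0,0,0,0,0,-0.015,0],[0,0,0,0,0,-0.015,0],[0,0,0,0,0,-0.012,0],[0,0,0,0,0,-0.009,0],[0,0,0,0,0,-0.005,0],[0,0,0,0,0,-0.002,0],[0,0,0,0,0,0,0],[0,0,0,0,0,0,0]]]'
python3 - <<'E'
from h import *
np.set_printoptions(precision=4,suppress=True)
cs=("scene","top","wrist")
for c in cs: cv2.imwrite(f"pics/{c}_end.png",read_camera(c)[:,:,::-1])
s=get_state();p=np.array(s["ee_pos"]);print(s["clock"],p,s["tool_rot"],s["ft_force"],s["torque"],s["grip_force"],s["width"])
for l in("piece_web","clamp_knob","clamp_hinge","tin","gauge"):
    rs={}
    for c in cs:
        m=mark_of(c,l)[:2]; print(l,c,[(np.round(k["xy"],1).tolist(),round(k["score"],2)) for k in m])
        if m: rs[c]=ray(c,m[0]["xy"])
    ks=list(rs)
    for i in range(len(ks)):
        for j in range(i): print("   ",ks[j],ks[i],*tri([rs[ks[i]],rs[ks[j]]]))
    P=camera_params("scene");K=np.array(P["intrinsics"]);q=R.from_quat(P["rotation"],scalar_first=True)
c=q.inv().apply(np.array([.629,-.0105,.191])-P["eye"]);print("expected web scene",(K@c/c[2])[:2])
E
```

```text
clock: 22.27
ee_pos: [0.6306, -0.0118, 0.1658]
tool_rot: [-0.0, 0.873, 0.487, -0.0]
ft_force: [-0.7, 0.8, -6.5]
width: 0.0043
grip_force: 88.4
22.4167 [ 0.6306 -0.0118  0.1658] [-0.0003  0.8734  0.487  -0.0005] [-0.784  -0.1985 -5.9651] [-0.0026  0.0166 -0.0533] 88.4355101455003 0.004216690186278731
piece_web scene [([321.5, 197.6], 0.98), ([368.5, 171.3], 0.7)]
piece_web top [([251.1, 254.7], 0.78), ([241.9, 198.6], 0.57)]
piece_web wrist [([140.4, 58.9], 0.9), ([75.3, 170.5], 0.73)]
    scene top [ 0.3797  0.0991 -0.0659] 0.10229466673629375
    scene wrist [0.7032 0.0076 0.3278] 0.05117431459745141
    top wrist [ 0.406   0.2656 -0.1628] 0.06638271999815848
clamp_knob scene []
clamp_knob top []
clamp_knob wrist [([237.3, 282.1], 0.9)]
clamp_hinge scene [([190.7, 234.8], 0.47), ([297.4, 208.0], 0.42)]
clamp_hinge top []
clamp_hinge wrist []
tin scene [([465.0, 210.5], 0.53), ([271.6, 221.8], 0.49)]
tin top [([369.8, 179.6], 0.52)]
tin wrist []
    scene top [0.6963 0.0799 0.3937] 0.25785405098815556
gauge scene [([283.6, 229.2], 0.53)]
gauge top [([350.6, 165.0], 0.37)]
gauge wrist [([382.6, 265.1], 0.98), ([319.8, 239.2], 0.49)]
    scene top [ 0.6373 -0.1304  0.0398] 0.004424349120740575
    scene wrist [ 0.6369 -0.1333  0.0373] 0.0023048208712473897
    top wrist [ 0.6378 -0.1262  0.0443] 0.001376109412226731
expected web scene [323.2069 195.4194]
```

Run:
```python
from h import *
v=onz(ray("wrist",(237.3,282.1)),.09)-np.array([.5807,-.0878,.09]); print(v,np.degrees(np.arctan2(v[1],v[0])),"want 148.3")
s=get_state();print(s["clock"],s["ee_pos"],s["ft_force"],np.abs(s["joint_vel"]).max()); print(close_job())
```

```text
[-6.52640026e-02  4.30050671e-02  2.77555756e-17] 146.61751154800223 want 148.3
23.1667 [ 0.6308346  -0.01183402  0.16660482] [ 0.27512799  0.72525889 -5.9654003 ] 0.0014449682225405292
the job is handed in; nothing more can be done
None
```

The clamp is open against its stop and the T-piece is held by its web, level and still, about 12 cm above its seat; I handed the job in at 23.2 s, with no result returned, after viewing 12 pictures against the limit of 10.

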